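# Turn the row of shaft adapters round into the mounting rack

### The arm

A 6-joint arm with a two-finger parallel gripper is mounted at the origin on the work surface. World frame = base frame: x ahead of the robot, y to its left, z up, the work surface at z = 0. Lengths are in m, angles in rad, forces in N, time in s.
With the tool pointing down it reaches from about 0.3 to 0.95 m from the base axis. Payload 3.1 kg.
Tool frame: the origin (TCP) lies midway between the tips of the shut fingers; the grasp point (between the pads) lies 19 mm behind it; x points along the fingers, y is the direction in which the jaws open and shut, and the axes are right-handed (so a half turn about x gives the same grasp; the last joint's range is limited). The gripper opens to 85 mm and grips with 20 to 120 N. Pads are 22 mm wide; open, the fingers measure 114 mm over their backs; the gripper's body (76 mm by 85 mm) begins 54 mm behind the grasp point. The pads swing forward as they close: fully open they stand 13 mm farther back than shut.
Start: joints at [1.034, 0.308, 1.634, -0, 1.2, -0.07], TCP at [0.281, 0.558, 0.231] pointing down, gripper open.
Joint ranges: [-3.06, 3.06], [-0.79, 1.96], [0.05, 2.63], [-1.19, 4.34], [0.05, 2.64], [-2.94, 2.94]. Speed limits (rad/s): [2.79, 2.79, 3.14, 3.14, 3.14, 3.14].

### API

Orientations are given as a unit quaternion [w, x, y, z].
In Python, from bench import manip, eyes gives the robot as it stands.
- The arm moves only by the tool arm_command, never from a script. Its argument "commands" is a list of rows, each a list of 4 numbers: the shift along the tool's x, y, z in cm, then the turn about the tool's x in rad. A call has 1 to 8 rows; each row is the pose to reach, as a shift and turn from the pose commanded when the call began, along the tool's axes at that moment; what a row does not reach only later rows make up. A row lasts 1/8 s, in which the tool goes at most 62.5 mm and 10.7 degrees, less where a joint would pass 70% of its speed; a pose out of reach is approached as far as the arm can. A call with a gripper value outside its range is refused whole. "jaw" is the closure, from -1 (fully open) to 1 (shut), set as the call begins (left out, the last holds). The fingers move at their own pace and stop on an object; "force" is the grip in N (left out, the last holds). Time passes only in rows, so rows that repeat a pose let the fingers close. It gives the time, the measured TCP pose, the force and the opening at its end, in the units of the state.
- manip.read_state(): the state, without advancing time (a new reading comes with each control period).
- eyes.camera(name): name is "scene" or "top" or "wrist"; returns the picture (400x640x3 uint8, blue, green, red); there is no depth.
- eyes.camera_params(name): a dict with "fov_y" (degrees; the focal length in pixels is half the picture's height over the tangent of half this angle, whatever the lens; pixels are square), "cx", "cy" (the principal point, pixels), "k1" (the pictures are not rectified: a ray, as slopes to the right and down, at radius r is drawn at 1 + k1 r^2 times it, then the intrinsics apply), "pose" (4x4, takes a point from camera to world coordinates). Camera axes: x right, y down, z forward; pixel columns grow to the right and rows downward; lengths in m; the calibration is good to about 2 mm. A picture is of the moment at which its call begins: read the wrist's pose just before it. camera_params takes no time and is no camera call; for the wrist camera it gives the pose at the moment of the call.
- manip.finish_job(): hands the job in, once; it reports no verdict.
The state is a dict: "t": time; "joints": joint angles; "qd": joint speeds; "joint_torque": joint torques, N m; "position": TCP position; "orientation": TCP orientation; "contact_force": force on the tool from outside, world axes, zero at the start; "moment": the same for the moment, N m; "finger_gap": finger opening in m.
Only numpy, scipy, OpenCV 4.12 (cv2) and the standard library are available. Lean on these libraries where they do the work, as an engineer would, in place of code of your own. Each camera call takes 0.05 s, during which the arm holds its last target.

### The job

Make the row ready for mounting, last one first: move the four aluminium shaft adapters from the storage rack with round nests to the mounting rack with square nests, one in each nest, in reverse order: counted from the end of each rack that has the black ball knob, the adapter that is first in the storage rack becomes the last in the mounting rack, the second the third, and so on. Set each one down upright and flat inside its nest without ever tipping one over, and let go of them all.

Things in the scene. Friction and masses are not known exactly. Their poses are not given: they have to be found in the camera images.
- sleeve: Sleeve: plain round cylinder, 34 mm diameter, 60 mm tall, with a dark bore 19 mm wide drawn in its flat top; 130 g. Origin: centre of its flat underside; own z axis up. Loose, bare aluminium, round 34 mm foot.
- stub: Shaft stub: foot disc 34 mm diameter and 16 mm thick, from which a slim round pin of 14 mm diameter rises to 75 mm total height; 80 g. Origin: centre of its flat underside; own z axis up. Loose, bare aluminium, round 34 mm foot.
- hex: Hex coupling: round foot 20 mm thick, above it a hexagonal column 28 mm across flats to 68 mm total height; flats face its own +x and -x; 120 g. Origin: centre of its flat underside; own z axis up. Loose, bare aluminium, round 34 mm foot.
- square: Square drive: round foot 20 mm thick, above it a square column 22 x 22 mm to 80 mm total height, sides along its own x and y; 110 g. Origin: centre of its flat underside; own z axis up. Loose, bare aluminium, round 34 mm foot.
- store_rack: Storage rack, where the row starts, left or right of the mounting rack. Fixed flat bar 85 mm (x) by 310 mm (y), 12 mm thick; 22 mm black ball knob, top 49 mm above the table, at y = +153 mm only. Four round nests at y = +105, +35, -35, -105 mm (x = 0). Origin: on the table under the row's middle; z up.
- mount_rack: Mounting rack, empty at the start. Fixed flat bar 85 mm (x) by 310 mm (y), 12 mm thick; 22 mm black ball knob, top 49 mm above the table, at y = +153 mm only. Four square nests at y = +105, +35, -35, -105 mm (x = 0): 50 x 50 mm inside, walls 5 mm thick, 6 mm high; a part stands inside on the bar's top, 12 mm above the table. Origin: on the table under the row's middle; z up.
- nest_sleeve: Round nest of the storage rack in which the sleeve stands at the start: fixed steel ring, 45 mm inside, 54 mm outside, 6 mm high; all four look alike. Origin: centre of its underside, 12 mm above the table; axes parallel to the storage rack's. It never moves, so it still marks that starting place later.
- nest_stub: Round nest of the storage rack in which the shaft stub stands at the start: fixed steel ring, 45 mm inside, 54 mm outside, 6 mm high; all four look alike. Origin: centre of its underside, 12 mm above the table; axes parallel to the storage rack's. It never moves, so it still marks that starting place later.
- nest_hex: Round nest of the storage rack in which the hex coupling stands at the start: fixed steel ring, 45 mm inside, 54 mm outside, 6 mm high; all four look alike. Origin: centre of its underside, 12 mm above the table; axes parallel to the storage rack's. It never moves, so it still marks that starting place later.
- nest_square: Round nest of the storage rack in which the square drive stands at the start: fixed steel ring, 45 mm inside, 54 mm outside, 6 mm high; all four look alike. Origin: centre of its underside, 12 mm above the table; axes parallel to the storage rack's. It never moves, so it still marks that starting place later.

How it is judged:
By the outcome, as a careful person would: the job done as asked, in the order asked, and still so for the second after the job is handed in, with the robot touching nothing.
It also fails if it takes over 106 s, if anything falls off the work surface, if the arm or the gripper's body presses on something with over 40 N, if the wrist force passes 120 N, or if a joint passes its speed limit or range.

## Working session

There is one attempt and no reset: what is moved stays moved. The work goes in short steps, Python scripts to look and compute and a tool call to move; the robot and the scene stay as the last step left them, time stands still between calls to the robot, and variables do not carry over. Pictures are saved under pics/ and viewed, and the job is handed in when it is done.

Besides the shell and the picture viewer there is one more tool, called after "Request:" by a JSON object that holds its "op" and its "data". arm_command: Moves the arm, as the interface text tells. Its arguments: {"type":"object","properties":{"commands":{"type":"array","items":{"type":"array","items":{"type":"number"}}},"jaw":{"type":"number"},"force":{"type":"number"}},"required":["commands"]}

```bash
mkdir -p pics; ls; python3 - <<'E'
from bench import manip, eyes
import cv2
s=manip.read_state(); print(s)
for n in ("scene","top"):
    cv2.imwrite(f"pics/{n}0.png",eyes.camera(n)); print(n,eyes.camera_params(n))
E
```

```text
pics
{'t': 0.0, 'joints': array([ 1.03431765e+00,  3.08971807e-01,  1.63517238e+00, -2.65648368e-05,
        1.19971198e+00, -6.96631216e-02]), 'qd': array([-0.00078162,  0.00122404, -0.00100494, -0.00097164, -0.00028306,
       -0.000942  ]), 'joint_torque': array([-9.45524080e-04, -4.15265572e+01, -2.76658452e+01, -2.63976199e-04,
        1.04586140e-02, -2.04382772e-06]), 'position': array([0.28087138, 0.5574212 , 0.23007451]), 'orientation': array([ 0.68770262,  0.16277988,  0.68816361, -0.1643127 ]), 'contact_force': array([ 0.43720615, -0.21184337, -0.65020578]), 'moment': array([ 0.02372574, -0.00195953,  0.04386787]), 'finger_gap': 0.08520421348691352}
scene {'fov_y': 48.50966443675936, 'cx': 320.29205815681837, 'cy': 195.25412083483158, 'k1': -0.01349284433185871, 'pose': array([[ 0.73522582,  0.43735703, -0.51784344,  0.97098184],
       [ 0.67774476, -0.46279062,  0.57139031, -0.50424979],
       [ 0.01024848, -0.77106658, -0.63667204,  0.58767142],
       [ 0.        ,  0.        ,  0.        ,  1.        ]])}
top {'fov_y': 57.49282473856309, 'cx': 324.3353610369663, 'cy': 198.52726364952736, 'k1': -0.053674929310068606, 'pose': array([[ 2.89084821e-02, -9.83819798e-01,  1.76813193e-01,
         4.09042507e-01],
       [-9.99566180e-01, -2.94493150e-02, -4.34798070e-04,
        -1.63459234e-02],
       [ 5.63479035e-03, -1.76723918e-01, -9.84244332e-01,
         7.35190400e-01],
       [ 0.00000000e+00,  0.00000000e+00,  0.00000000e+00,
         1.00000000e+00]])}
```

View pics/scene0.png

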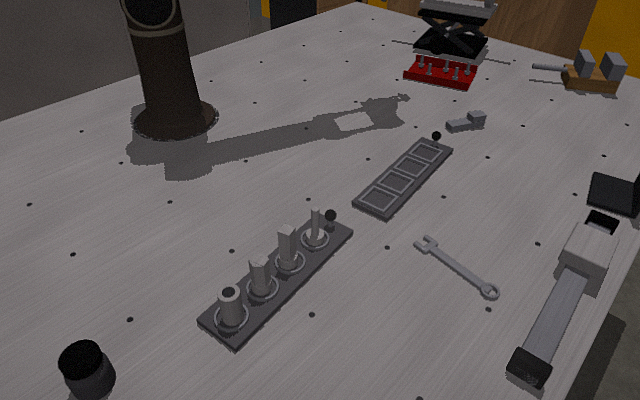

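View pics/top0.png

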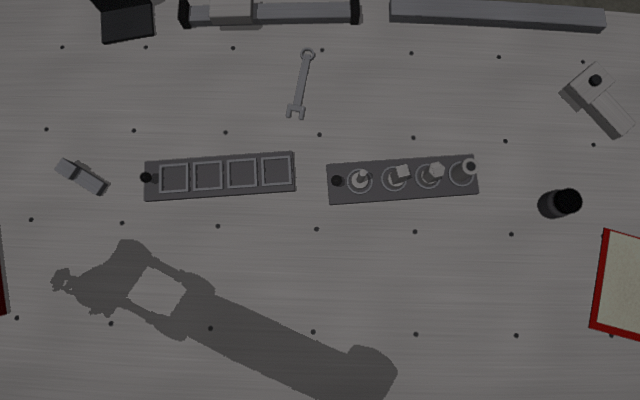

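The storage rack is at right in the top view, with its knob at px (337,181). From the knob the order is stub, square, hex, sleeve. The mounting rack is at left, knob at (146,177). I'll enlarge both to measure.

```bash
cat > h.py <<'E'
import numpy as np, cv2
from bench import manip, eyes
def KD(p):
    f=200/np.tan(np.radians(p['fov_y'])/2)
    return np.array([[f,0,p['cx']],[0,f,p['cy']],[0,0,1.]]), np.array([p['k1'],0,0,0.])
def unproj(p,uv,z):
    K,D=KD(p); uv=np.array(uv,float).reshape(-1,1,2)
    n=cv2.undistortPoints(uv,K,D).reshape(-1,2)
    T=p['pose']; d=np.c_[n,np.ones(len(n))]@T[:3,:3].T; o=T[:3,3]
    return o+d*((z-o[2])/d[:,2])[:,None]
def proj(p,X):
    K,D=KD(p); Ti=np.linalg.inv(p['pose']); X=np.array(X,float).reshape(-1,3)
    return cv2.projectPoints(X,cv2.Rodrigues(Ti[:3,:3])[0],Ti[:3,3],K,D)[0].reshape(-1,2)
def crop(img,x0,y0,x1,y1,s,name,gam=0.6):
    c=cv2.resize(img[y0:y1,x0:x1],None,fx=s,fy=s,interpolation=cv2.INTER_CUBIC)
    c=(255*(c/255.)**gam).astype(np.uint8); cv2.imwrite('pics/'+name,c)
E
python3 - <<'E'
from h import *
i=cv2.imread('pics/top0.png')
crop(i,322,148,482,210,5,'t_store.png'); crop(i,138,145,298,207,5,'t_mount.png')
i=cv2.imread('pics/scene0.png')
crop(i,195,195,355,350,4.8/1.3,'s_store.png',.9)
E
```

```text
(no output)
```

View pics/t_store.png

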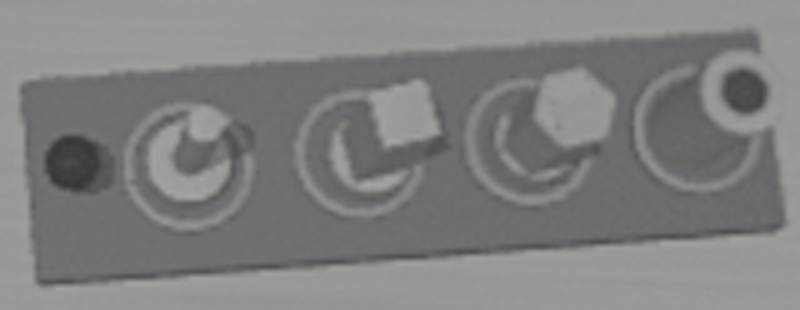

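View pics/t_mount.png

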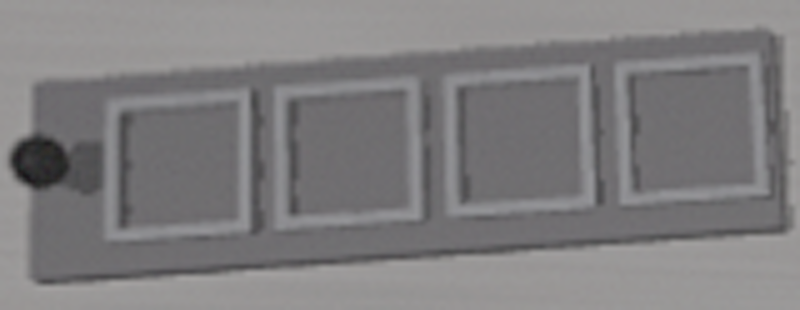

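View pics/s_store.png

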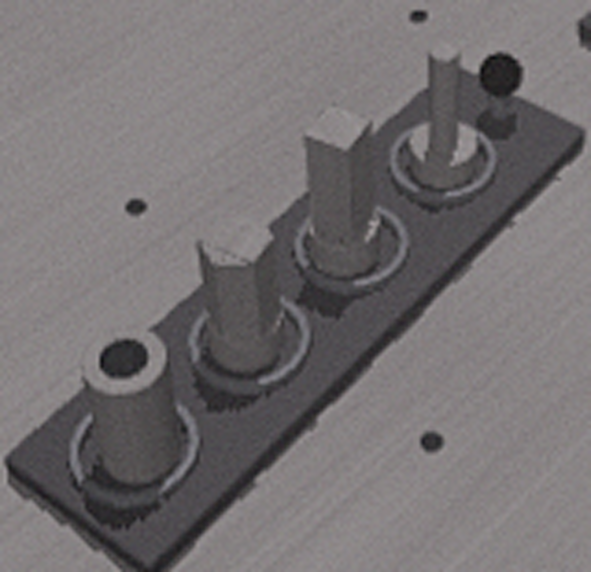

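```bash
cat > m.py <<'E'
from h import *
from scipy.optimize import least_squares
p=eyes.camera_params('top')
def px(l,o): return (np.array(l,float)+.5)/5-.5+np.array(o)
so=(322,148); mo=(138,145)
ys=np.array([.105,.035,-.035,-.105])
def fit(c,corn):
    W=unproj(p,c,.018)[:,:2]; C=unproj(p,corn,.012)[:,:2]
    L=np.r_[np.c_[0*ys,ys],[[.0425,.155],[.0425,-.155],[-.0425,-.155],[-.0425,.155]]]
    P=np.r_[W,C]
    def f(v):
        R=np.array([[np.cos(v[2]),-np.sin(v[2])],[np.sin(v[2]),np.cos(v[2])]]); return L@R.T+v[:2]-P
    r=least_squares(lambda v:f(v).ravel(),[.5,0,0]); print('res mm',np.round(f(r.x)*1000,1).tolist()); return r.x
S=fit(px([(189,167),(362,153),(531,142),(699,128)],so),px([(22,84),(757,33),(783,230),(38,284)],so))
M=fit(px([(179,167),(349,154),(519,141),(692,129)],mo),px([(34,83),(773,30),(788,230),(33,281)],mo))
print('store',S,'mount',M)
def nests(v): return np.c_[v[0]-np.sin(v[2])*ys, v[1]+np.cos(v[2])*ys]
print('nests store',nests(S).round(4).tolist()); print('mount',nests(M).round(4).tolist())
for n,c,z in (('stub',(207,123),.087),('square',(405,113),.092),('hex',(574,107),.080),('sleeve',(740,90),.072)):
    print(n,unproj(p,px([c],so),z).round(4))
q=unproj(p,px([(370,92),(428,80),(441,131),(385,146)],so),.092)
for a in range(4):
    d=q[(a+1)%4]-q[a]; print('sq edge',np.linalg.norm(d[:2]).round(4),np.degrees(np.arctan2(d[1],d[0])).round(1))
q=unproj(p,px([(575,68),(614,88),(612,130),(578,147),(540,132),(538,90)],so),.080)
for a in range(6):
    d=q[(a+1)%6]-q[a]; print('hex edge',np.linalg.norm(d[:2]).round(4),np.degrees(np.arctan2(d[1],d[0])).round(1))
s=manip.read_state()
from scipy.spatial.transform import Rotation as Ro
print(Ro.from_quat(np.roll(s['orientation'],-1)).as_matrix().round(4)); print(s['position'])
print(eyes.camera_params('wrist'))
E
python3 m.py
```

```text
res mm [[-0.9, 7.9], [-1.6, 8.4], [-1.1, 7.9], [-2.0, 7.9], [2.0, -6.3], [2.1, -8.7], [1.1, -10.6], [0.3, -6.4]]
res mm [[-0.6, 7.2], [-0.9, 7.0], [-1.2, 6.4], [-1.1, 6.7], [1.2, -6.5], [1.6, -8.3], [1.0, -7.1], [-0.1, -5.5]]
store [ 0.58594638 -0.18293204  0.10387189] mount [0.58113028 0.19415811 0.10131484]
nests store [[0.5751, -0.0785], [0.5823, -0.1481], [0.5896, -0.2177], [0.5968, -0.2874]]
mount [[0.5705, 0.2986], [0.5776, 0.229], [0.5847, 0.1593], [0.5918, 0.0897]]
stub [[ 0.5766 -0.086   0.087 ]]
square [[ 0.5814 -0.1579  0.092 ]]
hex [[ 0.589  -0.2241  0.08  ]]
sleeve [[ 0.6    -0.2908  0.072 ]]
sq edge 0.022 -76.2
sq edge 0.0196 -166.7
sq edge 0.0215 107.0
sq edge 0.0208 14.8
hex edge 0.0163 -116.5
hex edge 0.0163 175.5
hex edge 0.0147 118.1
hex edge 0.0151 69.5
hex edge 0.0161 1.3
hex edge 0.0168 -57.7
[[-1.10e-03  4.50e-01  8.93e-01]
 [-1.90e-03  8.93e-01 -4.50e-01]
 [-1.00e+00 -2.10e-03 -1.00e-04]]
[0.28092428 0.55746429 0.23013952]
{'fov_y': 68.1528853742054, 'cx': 314.12788347593624, 'cy': 200.50617650437476, 'k1': -0.016699981502628337, 'pose': array([[ 0.45039469,  0.84380315,  0.29178908,  0.20504365],
       [ 0.89282809, -0.42506998, -0.14890772,  0.59544985],
       [-0.00161802,  0.32758473, -0.94482042,  0.37295794],
       [ 0.        ,  0.        ,  0.        ,  1.        ]])}
```

Nest-only residuals are consistent to about 1 mm; the bar itself is offset about 15 mm from the nests, so I'll use the nest measurements only. Next I'll set up a move planner and go above the storage rack for a wrist view.

```bash
cat > plan.py <<'E'
from h import *
from scipy.spatial.transform import Rotation as Ro
def plan(x,y,z,ang,quiet=False):
    """shift in tool axes (cm) + turn from present measured pose to TCP x,y,z with jaw axis at ang deg"""
    s=manip.read_state(); R=Ro.from_quat(np.roll(s['orientation'],-1)).as_matrix()
    d=R.T@(np.array([x,y,z])-s['position'])*100
    a=np.degrees(np.arctan2(R[1,1],R[0,1])); t=(a-ang+180)%360-180
    print('t',round(s['t'],2),'pos',s['position'].round(4),'jaw',round(a,1),'gap',round(s['finger_gap'],4),'tilt',R[:,0].round(4),'-> shift',d.round(2),'turn',round(np.radians(t),3),'F',s['contact_force'].round(1))
E
python3 -c "
from plan import *
plan(.585,-.17,.235,14)"
```

```text
t 0.1 pos [0.2809 0.5575 0.2301] jaw 63.3 gap 0.0856 tilt [-0.0011 -0.0019 -1.    ] -> shift [ -0.38 -51.28  59.89] turn 0.86 F [-0.4  0.5 -1.2]
```

Request:
{"op": "arm_command", "data": {"commands": [[0, -51.3, 59.9, 0.86], [0, -51.3, 59.9, 0.86], [0, -51.3, 59.9, 0.86], [0, -51.3, 59.9, 0.86], [0, -51.3, 59.9, 0.86], [0, -51.3, 59.9, 0.86], [0, -51.3, 59.9, 0.86], [0, -51.3, 59.9, 0.86]]}}

```text
t: 1.1
position: [0.4743, 0.0948, 0.2311]
orientation: [0.557, 0.436, 0.557, -0.435]
contact_force: [1.6, -0.3, -0.6]
finger_gap: 0.0853
```

```bash
python3 -c "
from plan import *
plan(.585,-.17,.235,14)"
```

```text
t 1.1 pos [0.4743 0.0948 0.2311] jaw 14.0 gap 0.0853 tilt [ 1.e-04  2.e-04 -1.e+00] -> shift [-0.39  4.35 28.37] turn -0.0 F [ 1.6 -0.3 -0.6]
```

Request:
{"op": "arm_command", "data": {"commands": [[0, 4.3, 28.4, 0], [0, 4.3, 28.4, 0], [0, 4.3, 28.4, 0], [0, 4.3, 28.4, 0], [0, 4.3, 28.4, 0], [0, 4.3, 28.4, 0]], "jaw": -0.4}}

```text
t: 1.85
position: [0.5847, -0.1711, 0.2305]
orientation: [0.556, 0.436, 0.556, -0.437]
contact_force: [-0.0, 0.1, -0.8]
finger_gap: 0.0599
```

```bash
python3 -c "
from plan import *
plan(.585,-.17,.235,14)
p=eyes.camera_params('wrist'); i=eyes.camera('wrist'); cv2.imwrite('pics/w1.png',i); np.save('w1.npy',p,allow_pickle=True)"
```

```text
t 1.85 pos [ 0.5847 -0.1711  0.2305] jaw 13.8 gap 0.0599 tilt [-6.e-04 -2.e-04 -1.e+00] -> shift [-0.45  0.06 -0.1 ] turn -0.004 F [-0.   0.1 -0.8]
```

View pics/w1.png

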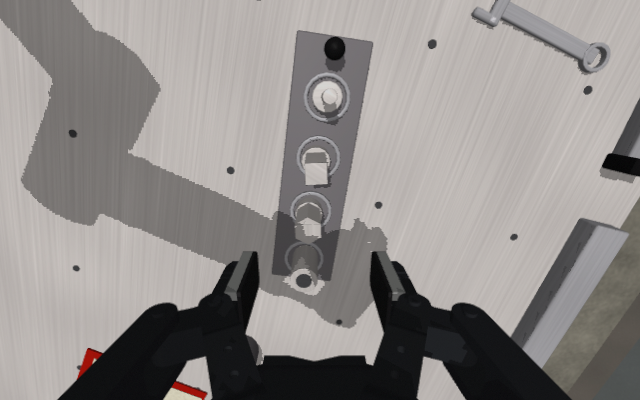

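All four are visible with the order confirmed: stub (328,96), square (316,165), hex (308,225), sleeve (303,280). Zooming in.

```bash
python3 -c "
from h import *
i=cv2.imread('pics/w1.png')
crop(i,270,60,390,160,6,'w1a.png',.9);crop(i,265,125,385,225,6,'w1b.png',.9);crop(i,255,185,375,300,5,'w1c.png',.6)"
```

```text
(no output)
```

View pics/w1a.png

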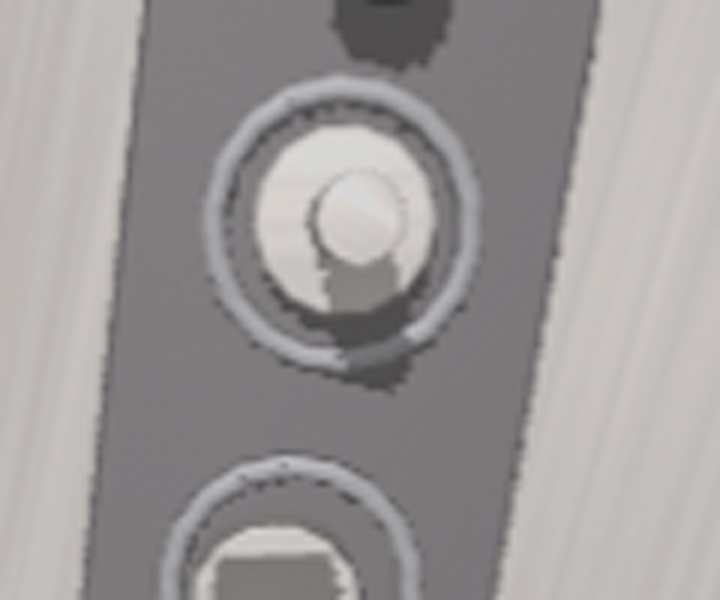

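View pics/w1b.png

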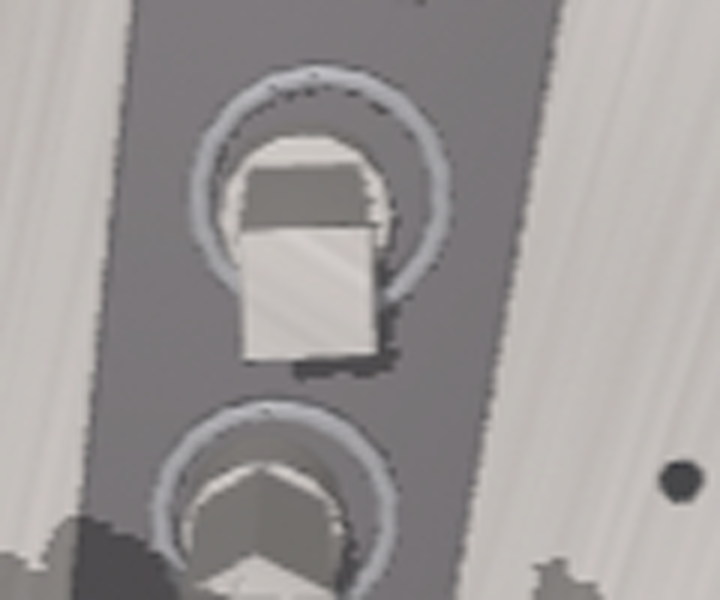

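View pics/w1c.png

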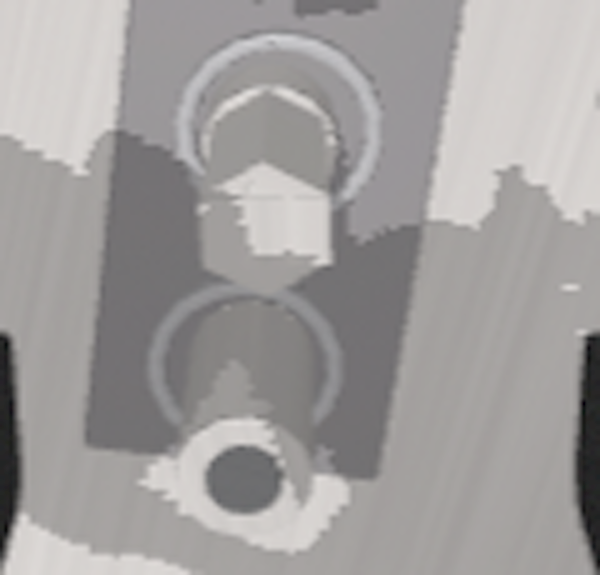

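```bash
cat > m2.py <<'E'
from h import *
p=np.load('w1.npy',allow_pickle=True).item()
def px(l,o,s): return (np.array(l,float)+.5)/s-.5+np.array(o)
A=lambda l:px(l,(270,60),6);B=lambda l:px(l,(265,125),6);C=lambda l:px(l,(255,185),5)
print('stub top',unproj(p,A([(360,217)]),.087).round(4),'foot',unproj(p,A([(345,218)]),.028).round(4),'ring',unproj(p,A([(342,223)]),.018).round(4))
print('sq top',unproj(p,B([(310,293)]),.092).round(4),'ring',unproj(p,B([(320,190)]),.018).round(4))
print('hex top',unproj(p,C([(267,229)]),.080).round(4),'ring',unproj(p,C([(279,133)]),.018).round(4))
print('sleeve top',unproj(p,C([(244,480)]),.072).round(4),'ring',unproj(p,C([(245,375)]),.018).round(4))
def edges(q):
    for a in range(len(q)):
        d=q[(a+1)%len(q)]-q[a]; print(' edge',np.linalg.norm(d[:2]).round(4),np.degrees(np.arctan2(d[1],d[0])).round(1))
edges(unproj(p,B([(241,230),(376,226),(377,353),(245,360)]),.092))
edges(unproj(p,C([(265,163),(331,195),(332,262),(266,295),(204,265),(203,193)]),.080))
E
python3 m2.py; python3 - <<'E'
import sys; sys.path.insert(0,'.')
from h import *
i=cv2.imread('pics/top0.png'); import os; os.chdir('.')
crop(i,420,150,485,195,12,'t_hex.png')
E
```

```text
stub top [[ 0.5773 -0.0838  0.087 ]] foot [[ 0.5774 -0.0835  0.028 ]] ring [[ 0.5774 -0.0844  0.018 ]]
sq top [[ 0.5826 -0.1563  0.092 ]] ring [[ 0.5843 -0.1528  0.018 ]]
hex top [[ 0.5899 -0.2231  0.08  ]] ring [[ 0.5921 -0.2242  0.018 ]]
sleeve top [[ 0.6005 -0.2919  0.072 ]] ring [[ 0.5997 -0.2954  0.018 ]]
 edge 0.0217 15.5
 edge 0.0212 -75.0
 edge 0.0218 -163.1
 edge 0.0217 104.9
 edge 0.016 -14.0
 edge 0.016 -75.0
 edge 0.0166 -137.2
 edge 0.0154 165.3
 edge 0.0172 103.3
 edge 0.0151 41.2
```

View pics/t_hex.png

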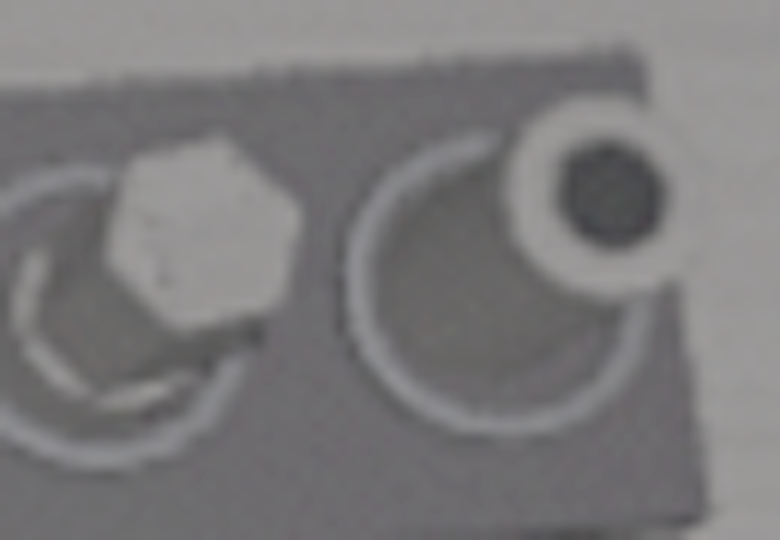

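Wrist and top views agree within 2 mm, and both the square's sides and the hex's flats lie along about 15°, which suits one jaw direction across the row. Stub first.

```bash
python3 -c "
from plan import *
plan(.577,-.0843,.043,15)"
```

```text
t 1.9 pos [ 0.584  -0.1693  0.2304] jaw 13.8 gap 0.0597 tilt [-0.0016  0.001  -1.    ] -> shift [18.75  1.38 -8.39] turn -0.02 F [-0.9  0.6  0.6]
```

Request:
{"op": "arm_command", "data": {"commands": [[0, 1.4, -8.4, -0.02], [0, 1.4, -8.4, -0.02], [6, 1.4, -8.4, -0.02], [12, 1.4, -8.4, -0.02], [15, 1.4, -8.4, -0.02], [15, 1.4, -8.4, -0.02]]}}

```text
t: 2.65
position: [0.5742, -0.0817, 0.0782]
orientation: [0.559, 0.428, 0.564, -0.431]
contact_force: [-1.1, 0.2, 0.8]
finger_gap: 0.0598
```

```bash
python3 -c "
from plan import *
for k in range(3): plan(.577,-.0843,.043,15)
p=eyes.camera_params('wrist'); i=eyes.camera('wrist'); cv2.imwrite('pics/w2.png',i)
plan(.577,-.0843,.043,15)"
```

```text
t 2.65 pos [ 0.5742 -0.0817  0.0782] jaw 15.2 gap 0.0598 tilt [-0.0076  0.0016 -1.    ] -> shift [3.51 0.23 0.34] turn 0.004 F [-1.1  0.2  0.8]
t 2.65 pos [ 0.5742 -0.0817  0.0782] jaw 15.2 gap 0.0598 tilt [-0.0076  0.0016 -1.    ] -> shift [3.51 0.23 0.34] turn 0.004 F [-1.1  0.2  0.8]
t 2.65 pos [ 0.5742 -0.0817  0.0782] jaw 15.2 gap 0.0598 tilt [-0.0076  0.0016 -1.    ] -> shift [3.51 0.23 0.34] turn 0.004 F [-1.1  0.2  0.8]
t 2.7 pos [ 0.5765 -0.0824  0.0805] jaw 15.2 gap 0.0602 tilt [-2.6e-03  5.0e-04 -1.0e+00] -> shift [3.75 0.01 0.2 ] turn 0.003 F [0.2 0.2 0.5]
```

View pics/w2.png

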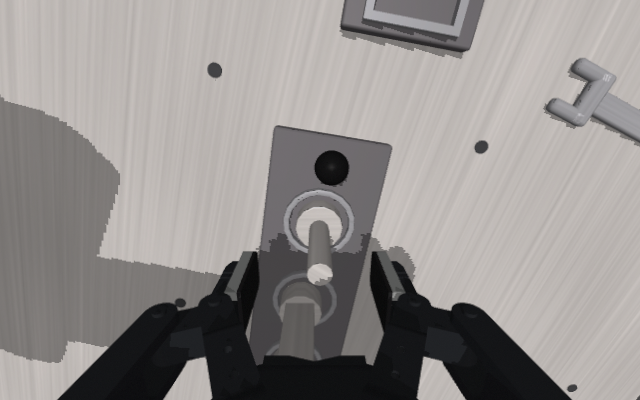

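The pin at (319,273) sits between the finger pads (about 248 and 381). Lower, then close.

Request:
{"op": "arm_command", "data": {"commands": [[2.0, 0, 0.2, 0], [3.7, 0, 0.2, 0], [3.7, 0, 0.2, 0], [3.7, 0, 0.2, 0]], "force": 40}}

```text
t: 3.2
position: [0.5783, -0.0856, 0.0443]
orientation: [0.561, 0.43, 0.561, -0.43]
contact_force: [-0.2, 0.6, -0.1]
finger_gap: 0.0599
```

Request:
{"op": "arm_command", "data": {"commands": [[0, 0, 0, 0], [0, 0, 0, 0], [0, 0, 0, 0], [0, 0, 0, 0], [0, 0, 0, 0], [0, 0, 0, 0]], "jaw": 1, "force": 40}}

```text
t: 3.95
position: [0.5786, -0.0855, 0.0447]
orientation: [0.562, 0.43, 0.561, -0.43]
contact_force: [-0.6, -0.0, 3.7]
finger_gap: 0.0127
```

```bash
python3 -c "
from plan import *
plan(.593,.083,.043,11)"
```

```text
t 3.95 pos [ 0.5786 -0.0855  0.0447] jaw 15.1 gap 0.0127 tilt [ 7.e-04 -2.e-04 -1.e+00] -> shift [  0.17   5.79 -15.89] turn 0.072 F [-0.6 -0.   3.7]
```

Request:
{"op": "arm_command", "data": {"commands": [[-5, 0, 0, 0], [-8, 1, -3, 0], [-8, 3, -8, 0], [-8, 5, -13, 0], [-8, 5.8, -15.9, 0], [-8, 5.8, -15.9, 0], [-8, 5.8, -15.9, 0]]}}

```text
t: 4.82
position: [0.5922, 0.0827, 0.1236]
orientation: [0.561, 0.429, 0.562, -0.43]
contact_force: [0.2, -0.4, -0.6]
finger_gap: 0.013
```

```bash
python3 -c "
from plan import *
plan(.593,.083,.043,15)
p=eyes.camera_params('wrist'); i=eyes.camera('wrist'); cv2.imwrite('pics/w3.png',i); np.save('w3.npy',p,allow_pickle=True)
plan(.593,.083,.043,15)"
```

```text
t 4.83 pos [0.5922 0.0827 0.1236] jaw 15.1 gap 0.013 tilt [-1.2e-03 -7.0e-04 -1.0e+00] -> shift [ 8.06  0.1  -0.01] turn 0.003 F [ 0.2 -0.4 -0.6]
t 4.88 pos [0.5923 0.0823 0.1238] jaw 15.1 gap 0.013 tilt [-1.e-03 -6.e-04 -1.e+00] -> shift [ 8.08  0.09 -0.06] turn 0.002 F [ 0.9 -0.5 -2. ]
```

View pics/w3.png

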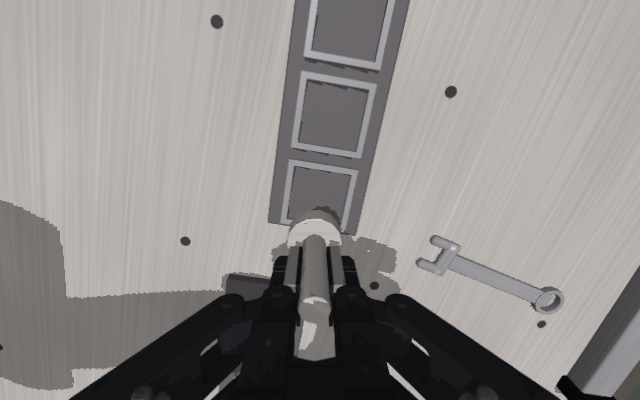

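```bash
python3 -c "
from h import *
p=np.load('w3.npy',allow_pickle=True).item()
q=unproj(p,[(302,71),(378,84),(361,158),(290,147)],.018); print(q.mean(0)); print(q.round(4))
print(unproj(p,[(290,159),(358,171)],.018))"
```

```text
[0.58773294 0.15443817 0.018     ]
[[0.5553 0.1809 0.018 ]
 [0.6151 0.1874 0.018 ]
 [0.6204 0.1281 0.018 ]
 [0.5601 0.1214 0.018 ]]
[[0.56252693 0.11153003 0.018     ]
 [0.62141442 0.11667759 0.018     ]]
```

Request:
{"op": "arm_command", "data": {"commands": [[4, 0.1, 0, 0], [7, 0.1, 0, 0], [7.8, 0.1, 0, 0], [7.9, 0.1, 0, 0], [7.9, 0.1, 0, 0]]}}

```text
t: 5.5
position: [0.5946, 0.0828, 0.0461]
orientation: [0.562, 0.431, 0.561, -0.43]
contact_force: [-0.6, -1.3, -0.3]
finger_gap: 0.0129
```

```bash
python3 -c "
from plan import *
plan(.594,.083,.0442,15)"
```

```text
t 5.5 pos [0.5946 0.0828 0.0461] jaw 15.1 gap 0.0129 tilt [ 1.8e-03  1.0e-04 -1.0e+00] -> shift [ 0.19 -0.06 -0.03] turn 0.001 F [-0.6 -1.3 -0.3]
```

Still about 1 mm up; lower gently, then release.

Request:
{"op": "arm_command", "data": {"commands": [[0.1, 0, 0, 0], [0.2, 0, 0, 0], [0.2, 0, 0, 0]]}}

```text
t: 5.88
position: [0.5944, 0.0833, 0.0448]
orientation: [0.562, 0.43, 0.561, -0.43]
contact_force: [-1.3, -0.9, 5.4]
finger_gap: 0.0128
```

```bash
python3 -c "
from plan import *
plan(.594,.083,.0442,15)
cv2.imwrite('pics/s4.png',eyes.camera('scene'))
crop(cv2.imread('pics/s4.png'),330,110,470,230,5,'s4c.png',.7)"
```

```text
t 5.88 pos [0.5944 0.0833 0.0448] jaw 15.1 gap 0.0128 tilt [ 1.2e-03 -4.0e-04 -1.0e+00] -> shift [ 0.06 -0.05  0.02] turn 0.003 F [-1.3 -0.9  5.4]
```

View pics/s4c.png

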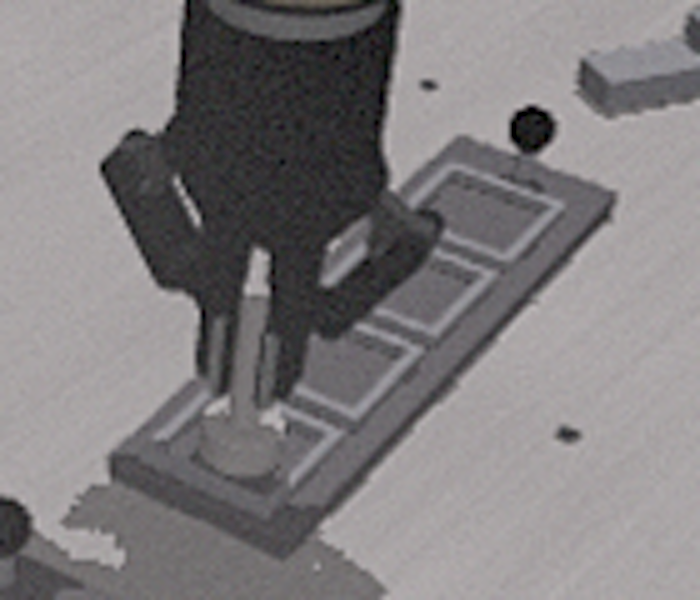

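Seated in nest 4 (5.4 N upward contact). Release and lift.

Request:
{"op": "arm_command", "data": {"commands": [[0, 0, 0, 0], [0, 0, 0, 0], [0, 0, 0, 0], [-3, 0, 0, 0], [-8, 0, 0, 0], [-11, 0, 0, 0], [-11, 0, 0, 0]], "jaw": -0.4}}

```text
t: 6.8
position: [0.5963, 0.0837, 0.1567]
orientation: [0.563, 0.432, 0.56, -0.428]
contact_force: [0.7, -0.2, -0.4]
finger_gap: 0.0599
```

```bash
python3 -c "
from plan import *
plan(.5822,-.157,.044,15.2)
cv2.imwrite('pics/s5.png',eyes.camera('scene'))
crop(cv2.imread('pics/s5.png'),330,110,470,230,5,'s5c.png',.7)"
```

```text
t 6.8 pos [0.5963 0.0837 0.1567] jaw 15.1 gap 0.0599 tilt [ 7.1e-03  5.0e-04 -1.0e+00] -> shift [11.24 -7.72 22.85] turn -0.001 F [ 0.7 -0.2 -0.4]
```

View pics/s5c.png

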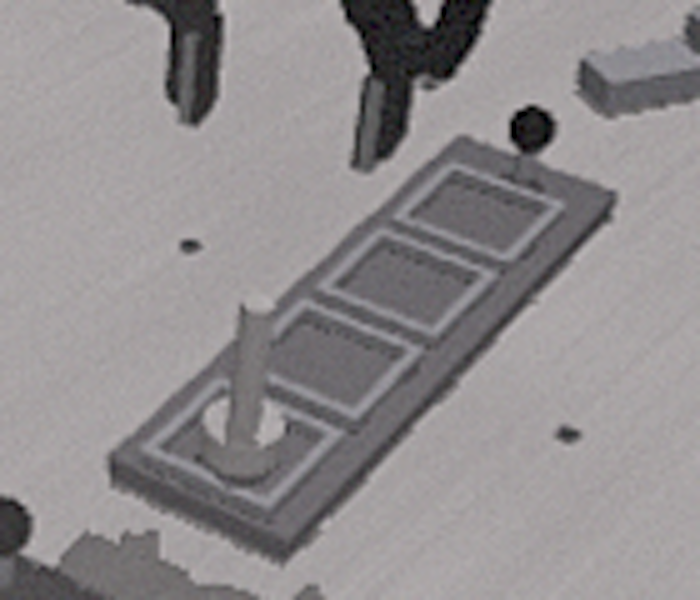

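The stub stands flat inside nest 4. On to the square drive.

Request:
{"op": "arm_command", "data": {"commands": [[0, -7.7, 22.8, 0], [0, -7.7, 22.8, 0], [0, -7.7, 22.8, 0], [0, -7.7, 22.8, 0], [0, -7.7, 22.8, 0], [0, -7.7, 22.8, 0], [0, -7.7, 22.8, 0]]}}

```text
t: 7.72
position: [0.5783, -0.1552, 0.1522]
orientation: [0.561, 0.429, 0.563, -0.429]
contact_force: [0.1, 0.2, -0.5]
finger_gap: 0.0596
```

```bash
python3 -c "
from plan import *
plan(.5822,-.157,.044,15.2)
p=eyes.camera_params('wrist'); i=eyes.camera('wrist'); cv2.imwrite('pics/w6.png',i); np.save('w6.npy',p,allow_pickle=True)
plan(.5822,-.157,.044,15.2)"
```

```text
t 7.72 pos [ 0.5783 -0.1552  0.1522] jaw 15.2 gap 0.0596 tilt [-0.0018  0.001  -1.    ] -> shift [10.82  0.34  0.29] turn 0.0 F [ 0.1  0.2 -0.5]
t 7.78 pos [ 0.5786 -0.1551  0.1525] jaw 15.2 gap 0.0596 tilt [-1.3e-03  7.0e-04 -1.0e+00] -> shift [10.85  0.31  0.29] turn 0.001 F [0.  0.5 0.7]
```

View pics/w6.png

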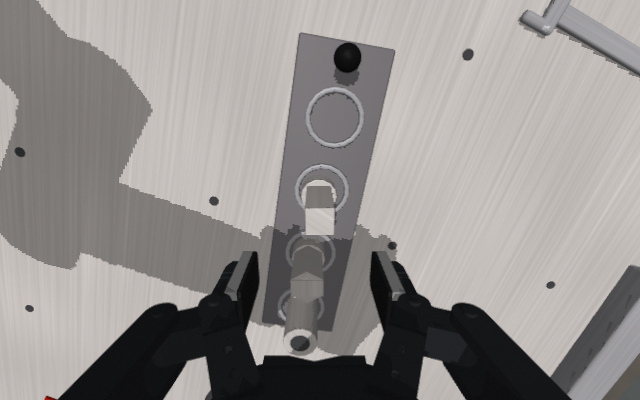

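```bash
python3 -c "
from h import *
p=np.load('w6.npy',allow_pickle=True).item()
for c,z in (((319.5,221),.092),((307,287),.08),((300,343),.072)): print(unproj(p,[c],z).round(4))"
```

```text
[[ 0.5821 -0.1562  0.092 ]]
[[ 0.5897 -0.223   0.08  ]]
[[ 0.6007 -0.2918  0.072 ]]
```

Square top at (319,221) → (0.582, -0.156), consistent. Lower and grip.

Request:
{"op": "arm_command", "data": {"commands": [[5, 0.3, 0.2, 0], [9, 0.3, 0.2, 0], [10.8, 0.3, 0.2, 0], [10.8, 0.3, 0.2, 0], [10.8, 0.3, 0.2, 0]]}}

```text
t: 8.4
position: [0.5839, -0.1581, 0.0469]
orientation: [0.563, 0.43, 0.561, -0.429]
contact_force: [-0.8, -0.1, 0.2]
finger_gap: 0.0595
```

Request:
{"op": "arm_command", "data": {"commands": [[0, 0, 0, 0], [0, 0, 0, 0], [0, 0, 0, 0], [0, 0, 0, 0], [0, 0, 0, 0]], "jaw": 1, "force": 40}}

```text
t: 9.02
position: [0.5833, -0.1584, 0.0467]
orientation: [0.562, 0.43, 0.561, -0.43]
contact_force: [0.0, -0.3, 6.2]
finger_gap: 0.0214
```

```bash
python3 -c "
from plan import *
plan(.587,.1535,.044,15.2)"
```

```text
t 9.03 pos [ 0.5833 -0.1584  0.0467] jaw 15.1 gap 0.0214 tilt [ 2.1e-03 -8.0e-04 -1.0e+00] -> shift [  0.25   8.49 -30.01] turn -0.001 F [ 0.  -0.3  6.2]
```

Request:
{"op": "arm_command", "data": {"commands": [[-5, 0, 0, 0], [-10, 0, 0, 0], [-12, 2, -6, 0], [-12, 8.5, -29.8, 0], [-12, 8.5, -29.8, 0], [-12, 8.5, -29.8, 0], [-12, 8.5, -29.8, 0], [-12, 8.5, -29.8, 0]]}}

```text
t: 10.02
position: [0.5856, 0.1564, 0.1648]
orientation: [0.562, 0.428, 0.563, -0.428]
contact_force: [-0.2, -0.7, -1.0]
finger_gap: 0.0217
```

Request:
{"op": "arm_command", "data": {"commands": [[0, 0, 0, 0]]}}

```text
t: 10.15
position: [0.5859, 0.1519, 0.1646]
orientation: [0.562, 0.429, 0.562, -0.43]
contact_force: [0.5, -0.7, -0.9]
finger_gap: 0.0217
```

```bash
python3 -c "
from plan import *
plan(.588,.152,.0467,15.2)"
```

```text
t 10.15 pos [0.5859 0.1519 0.1646] jaw 15.2 gap 0.0217 tilt [-1.4e-03 -9.0e-04 -1.0e+00] -> shift [11.79  0.23  0.04] turn -0.0 F [ 0.5 -0.7 -0.9]
```

Request:
{"op": "arm_command", "data": {"commands": [[5, 0.2, 0, 0], [9, 0.2, 0, 0], [11, 0.2, 0, 0], [11.7, 0.2, 0, 0], [11.9, 0.2, 0, 0], [12.0, 0.2, 0, 0]]}}

```text
t: 10.9
position: [0.59, 0.1526, 0.0468]
orientation: [0.562, 0.431, 0.561, -0.429]
contact_force: [-0.6, -0.3, -1.7]
finger_gap: 0.0214
```

```bash
python3 -c "
from plan import *
plan(.588,.152,.0467,15.2)"
```

```text
t 10.9 pos [0.59   0.1526 0.0468] jaw 15.1 gap 0.0214 tilt [ 3.1e-03  6.0e-04 -1.0e+00] -> shift [ 0.01 -0.21  0.  ] turn -0.001 F [-0.6 -0.3 -1.7]
```

Request:
{"op": "arm_command", "data": {"commands": [[0.1, -0.1, 0, 0], [0.1, -0.1, 0, 0], [0.2, -0.1, 0, 0], [0.2, -0.1, 0, 0]]}}

```text
t: 11.4
position: [0.59, 0.1526, 0.0467]
orientation: [0.563, 0.431, 0.56, -0.429]
contact_force: [-1.2, -0.7, 10.7]
finger_gap: 0.0218
```

Seated (10.7 N). Release and lift.

Request:
{"op": "arm_command", "data": {"commands": [[-0.1, 0, 0, 0], [-0.1, 0, 0, 0], [-0.1, 0, 0, 0], [-3, 0, 0, 0], [-8, 0, 0, 0], [-11, 0, 0, 0], [-11, 0, 0, 0]], "jaw": -0.4}}

```text
t: 12.28
position: [0.5899, 0.1527, 0.1564]
orientation: [0.563, 0.432, 0.56, -0.428]
contact_force: [0.3, -1.2, -0.1]
finger_gap: 0.0598
```

```bash
python3 -c "
from plan import *
plan(.5898,-.2235,.042,15)
cv2.imwrite('pics/s7.png',eyes.camera('scene'))
crop(cv2.imread('pics/s7.png'),330,110,470,230,5,'s7c.png',.7)"
```

```text
t 12.28 pos [0.5899 0.1527 0.1564] jaw 15.1 gap 0.0598 tilt [ 0.0065  0.0012 -1.    ] -> shift [11.39 -9.91 36.31] turn 0.002 F [ 0.3 -1.2 -0.1]
```

View pics/s7c.png

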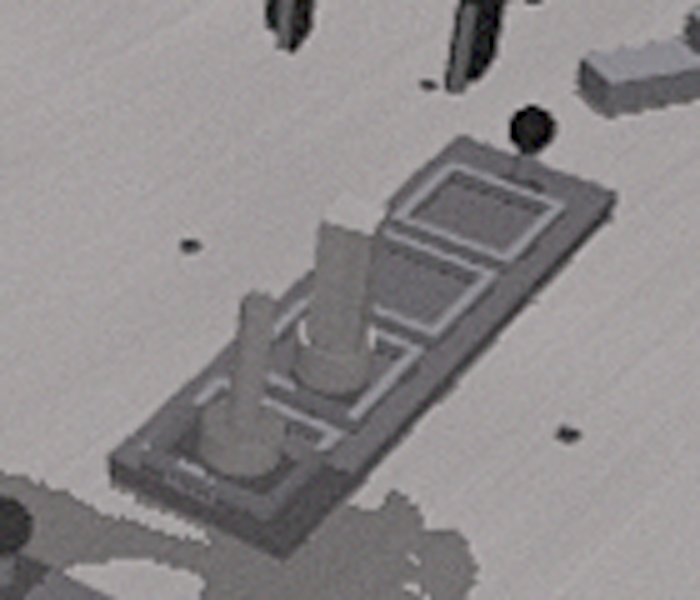

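Square stands flat inside nest 3. Next the hex.

Request:
{"op": "arm_command", "data": {"commands": [[0, -9.8, 36.3, 0], [0, -9.8, 36.3, 0], [0, -9.8, 36.3, 0], [0, -9.8, 36.3, 0], [0, -9.8, 36.3, 0], [0, -9.8, 36.3, 0], [0, -9.8, 36.3, 0], [0, -9.8, 36.3, 0]]}}

```text
t: 13.32
position: [0.586, -0.2232, 0.1509]
orientation: [0.56, 0.43, 0.563, -0.43]
contact_force: [-0.5, 0.6, -0.4]
finger_gap: 0.0598
```

Request:
{"op": "arm_command", "data": {"commands": [[0, 0, 0, 0]]}}

```text
t: 13.45
position: [0.587, -0.2219, 0.152]
orientation: [0.561, 0.429, 0.563, -0.429]
contact_force: [-0.4, -0.3, -0.3]
finger_gap: 0.06
```

```bash
python3 -c "
from plan import *
plan(.5898,-.2235,.042,15)"
```

```text
t 13.45 pos [ 0.587  -0.2219  0.152 ] jaw 15.2 gap 0.06 tilt [-0.0022  0.0014 -1.    ] -> shift [11.    0.25  0.25] turn 0.004 F [-0.4 -0.3 -0.3]
```

Request:
{"op": "arm_command", "data": {"commands": [[5, 0.2, 0.1, 0], [9, 0.2, 0.1, 0], [11, 0.2, 0.1, 0], [11, 0.2, 0.1, 0], [11, 0.2, 0.1, 0]]}}

```text
t: 14.08
position: [0.5914, -0.2244, 0.0449]
orientation: [0.563, 0.43, 0.561, -0.429]
contact_force: [0.8, 0.4, -0.1]
finger_gap: 0.0598
```

```bash
python3 -c "
from plan import *
plan(.5898,-.2235,.042,15)
cv2.imwrite('pics/w8.png',eyes.camera('wrist'))"
```

```text
t 14.07 pos [ 0.5914 -0.2244  0.0449] jaw 15.2 gap 0.0598 tilt [ 0.0027 -0.0013 -1.    ] -> shift [ 0.29 -0.13 -0.13] turn 0.003 F [ 0.8  0.4 -0.1]
```

View pics/w8.png

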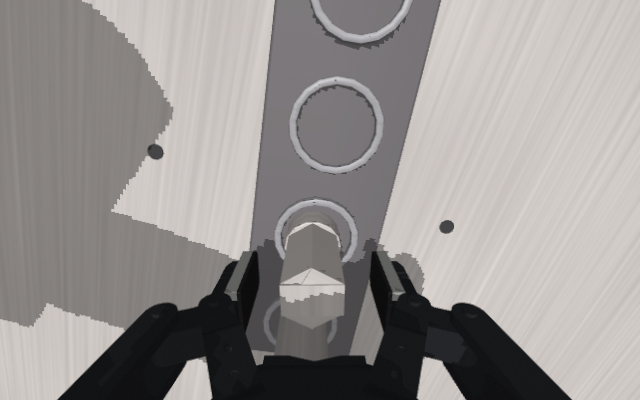

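The hex is between the pads with its flats at px 281 and 344, facing the jaws. Close.

Request:
{"op": "arm_command", "data": {"commands": [[0.1, 0, 0, 0], [0.1, 0, 0, 0], [0.1, 0, 0, 0], [0.1, 0, 0, 0], [0.1, 0, 0, 0]], "jaw": 1, "force": 40}}

```text
t: 14.75
position: [0.5907, -0.2248, 0.0436]
orientation: [0.562, 0.43, 0.561, -0.43]
contact_force: [-0.8, -0.4, 5.5]
finger_gap: 0.0276
```

```bash
python3 -c "
from plan import *
plan(.5807,.222,.042,15.2)"
```

```text
t 14.75 pos [ 0.5907 -0.2248  0.0436] jaw 15.1 gap 0.0276 tilt [ 1.8e-03 -9.0e-04 -1.0e+00] -> shift [  0.12  10.69 -43.39] turn -0.001 F [-0.8 -0.4  5.5]
```

Request:
{"op": "arm_command", "data": {"commands": [[-5, 0, 0, 0], [-10, 0, 0, 0], [-12, 2, -6, 0], [-12, 10.6, -43.3, 0], [-12, 10.6, -43.3, 0], [-12, 10.6, -43.3, 0], [-12, 10.6, -43.3, 0], [-12, 10.6, -43.3, 0]]}}

```text
t: 15.75
position: [0.5808, 0.1493, 0.1612]
orientation: [0.561, 0.43, 0.562, -0.43]
contact_force: [0.2, 0.0, -1.9]
finger_gap: 0.0275
```

```bash
python3 -c "
from plan import *
plan(.581,.222,.042,15.2)"
```

```text
t 15.75 pos [0.5808 0.1493 0.1612] jaw 15.1 gap 0.0275 tilt [-1.3e-03 -3.0e-04 -1.0e+00] -> shift [11.91  1.93 -7.01] turn -0.001 F [ 0.2  0.  -1.9]
```

Request:
{"op": "arm_command", "data": {"commands": [[0, 0, 0, 0], [0, 0, 0, 0]]}}

```text
t: 16.0
position: [0.5811, 0.1475, 0.1612]
orientation: [0.561, 0.429, 0.562, -0.43]
contact_force: [0.6, -0.8, -1.0]
finger_gap: 0.0274
```

```bash
python3 -c "
from plan import *
plan(.581,.222,.0435,15.2)"
```

```text
t 16.0 pos [0.5811 0.1475 0.1612] jaw 15.2 gap 0.0274 tilt [-0.0016 -0.001  -1.    ] -> shift [11.76  1.97 -7.2 ] turn 0.0 F [ 0.6 -0.8 -1. ]
```

Request:
{"op": "arm_command", "data": {"commands": [[0, 2, -5, 0], [0, 2, -7.2, 0], [0, 2, -7.2, 0], [4, 2, -7.2, 0], [8, 2, -7.2, 0], [10.8, 2, -7.2, 0], [11.5, 2, -7.2, 0], [11.5, 2, -7.2, 0]]}}

```text
t: 17.0
position: [0.5826, 0.221, 0.0471]
orientation: [0.561, 0.43, 0.561, -0.43]
contact_force: [-0.1, 0.6, -0.5]
finger_gap: 0.0277
```

```bash
python3 -c "
from plan import *
plan(.581,.222,.0435,15.2)
cv2.imwrite('pics/s9.png',eyes.camera('scene'))
crop(cv2.imread('pics/s9.png'),330,110,470,230,5,'s9c.png',.7)"
```

```text
t 17.0 pos [0.5826 0.221  0.0471] jaw 15.1 gap 0.0277 tilt [-4.e-04 -5.e-04 -1.e+00] -> shift [ 0.36 -0.13 -0.13] turn -0.002 F [-0.1  0.6 -0.5]
```

View pics/s9c.png

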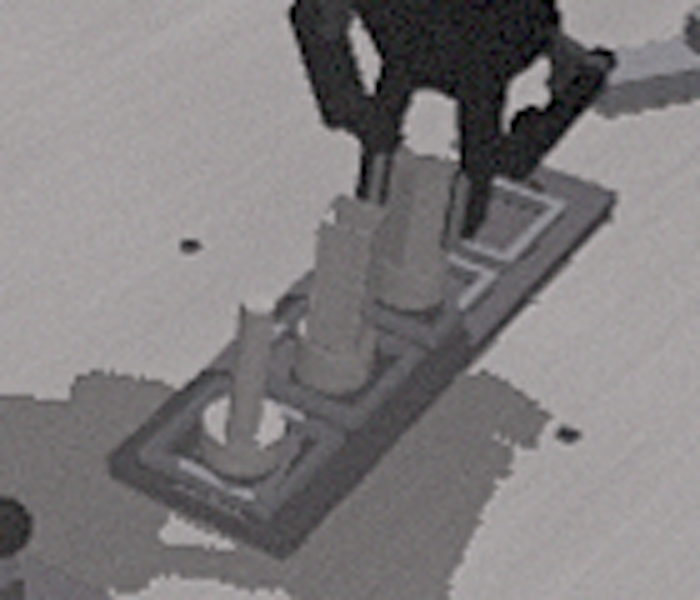

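Hex hovers about 3 mm above nest 2, on target. Lower gently to contact.

Request:
{"op": "arm_command", "data": {"commands": [[0.2, -0.1, 0, 0], [0.3, -0.1, 0, 0], [0.4, -0.1, 0, 0], [0.4, -0.1, 0, 0]]}}

```text
t: 17.55
position: [0.5818, 0.2222, 0.0436]
orientation: [0.562, 0.43, 0.561, -0.43]
contact_force: [-0.7, 0.1, 0.7]
finger_gap: 0.0276
```

Request:
{"op": "arm_command", "data": {"commands": [[0.1, 0, 0, 0], [0.1, 0, 0, 0]]}}

```text
t: 17.8
position: [0.5819, 0.2222, 0.0436]
orientation: [0.562, 0.43, 0.561, -0.43]
contact_force: [-1.7, -1.9, 6.6]
finger_gap: 0.0279
```

Contact made (6.6 N). Release and lift.

Request:
{"op": "arm_command", "data": {"commands": [[0, 0, 0, 0], [0, 0, 0, 0], [0, 0, 0, 0], [-3, 0, 0, 0], [-8, 0, 0, 0], [-11, 0, 0, 0], [-11, 0, 0, 0]], "jaw": -0.4}}

```text
t: 18.68
position: [0.584, 0.2228, 0.1555]
orientation: [0.563, 0.432, 0.56, -0.428]
contact_force: [-0.3, -0.4, -0.6]
finger_gap: 0.0603
```

```bash
python3 -c "
from plan import *
plan(.6005,-.2916,.03,15)
cv2.imwrite('pics/s10.png',eyes.camera('scene'))
crop(cv2.imread('pics/s10.png'),330,110,470,230,5,'s10c.png',.7)"
```

```text
t 18.68 pos [0.584  0.2228 0.1555] jaw 15.1 gap 0.0603 tilt [ 0.0069  0.0021 -1.    ] -> shift [ 12.46 -11.92  50.1 ] turn 0.002 F [-0.3 -0.4 -0.6]
```

View pics/s10c.png

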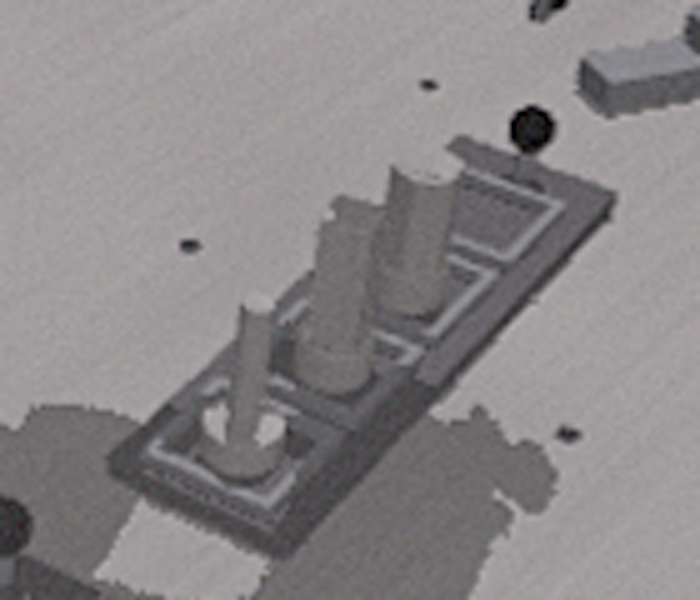

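Hex upright in nest 2. Now the sleeve.

Request:
{"op": "arm_command", "data": {"commands": [[0, -11.8, 50.1, 0], [0, -11.8, 50.1, 0], [0, -11.8, 50.1, 0], [0, -11.8, 50.1, 0], [0, -11.8, 50.1, 0], [0, -11.8, 50.1, 0], [0, -11.8, 50.1, 0], [0, -11.8, 50.1, 0]]}}

```text
t: 19.73
position: [0.5961, -0.2789, 0.1493]
orientation: [0.56, 0.43, 0.563, -0.43]
contact_force: [1.7, -0.4, 0.6]
finger_gap: 0.0595
```

Request:
{"op": "arm_command", "data": {"commands": [[0, 0, 0, 0], [0, 0, 0, 0]]}}

```text
t: 19.98
position: [0.5962, -0.277, 0.1496]
orientation: [0.56, 0.43, 0.563, -0.43]
contact_force: [0.3, 0.8, 0.7]
finger_gap: 0.0598
```

```bash
python3 -c "
from plan import *
plan(.6005,-.2916,.03,15)"
```

```text
t 19.98 pos [ 0.5962 -0.277   0.1496] jaw 15.1 gap 0.0598 tilt [-0.0037  0.0027 -1.    ] -> shift [11.95  0.07  1.57] turn 0.001 F [0.3 0.8 0.7]
```

Request:
{"op": "arm_command", "data": {"commands": [[0, 0.1, 1.4, 0], [0, 0.1, 1.4, 0], [5, 0.1, 1.4, 0], [8, 0.1, 1.4, 0], [8, 0.1, 1.4, 0], [8, 0.1, 1.4, 0]]}}

```text
t: 20.72
position: [0.6035, -0.291, 0.0734]
orientation: [0.562, 0.43, 0.561, -0.43]
contact_force: [0.8, 0.3, -0.2]
finger_gap: 0.0603
```

```bash
python3 -c "
from plan import *
cv2.imwrite('pics/w11.png',eyes.camera('wrist'))
plan(.6005,-.2916,.03,15)"
```

```text
t 20.77 pos [ 0.6041 -0.2914  0.0742] jaw 15.2 gap 0.0597 tilt [ 0.0032 -0.0018 -1.    ] -> shift [ 4.42 -0.36 -0.09] turn 0.003 F [ 0.1 -0.7  0.7]
```

View pics/w11.png

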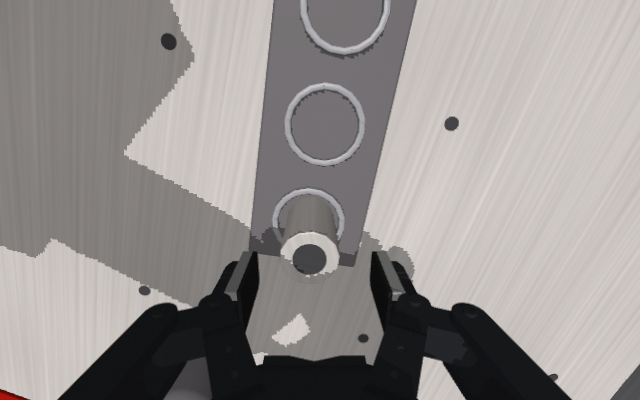

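Request:
{"op": "arm_command", "data": {"commands": [[1, -0.3, 0, 0], [3, -0.3, 0, 0], [4.4, -0.3, 0, 0], [4.4, -0.3, 0, 0], [4.4, -0.3, 0, 0]]}}

```text
t: 21.4
position: [0.5995, -0.2918, 0.0277]
orientation: [0.561, 0.43, 0.562, -0.43]
contact_force: [-0.2, -1.0, -0.0]
finger_gap: 0.0601
```

Request:
{"op": "arm_command", "data": {"commands": [[0, 0, 0, 0], [0, 0, 0, 0], [0, 0, 0, 0], [0, 0, 0, 0], [0, 0, 0, 0]], "jaw": 1, "force": 40}}

```text
t: 22.02
position: [0.6003, -0.2922, 0.029]
orientation: [0.562, 0.43, 0.561, -0.43]
contact_force: [0.7, -0.8, 3.8]
finger_gap: 0.0329
```

```bash
python3 -c "
from plan import *
plan(.573,.2927,.03,15.2)"
```

```text
t 22.02 pos [ 0.6003 -0.2922  0.029 ] jaw 15.1 gap 0.0329 tilt [ 1.6e-03 -9.0e-04 -1.0e+00] -> shift [ -0.16  12.63 -57.17] turn -0.001 F [ 0.7 -0.8  3.8]
```

Request:
{"op": "arm_command", "data": {"commands": [[-5, 0, 0, 0], [-10, 0, 0, 0], [-13, 1, -4, 0], [-13, 12.6, -57.1, 0], [-13, 12.6, -57.1, 0], [-13, 12.6, -57.1, 0], [-13, 12.6, -57.1, 0], [-13, 12.6, -57.1, 0]]}}

```text
t: 23.02
position: [0.5819, 0.0635, 0.1569]
orientation: [0.561, 0.429, 0.562, -0.43]
contact_force: [0.2, 0.4, -1.4]
finger_gap: 0.0334
```

Request:
{"op": "arm_command", "data": {"commands": [[0, 0, 0, 0], [0, 0, 0, 0]]}}

```text
t: 23.28
position: [0.5825, 0.0616, 0.1571]
orientation: [0.561, 0.429, 0.562, -0.43]
contact_force: [-0.9, 0.5, -1.0]
finger_gap: 0.0331
```

```bash
python3 -c "
from plan import *
plan(.573,.2925,.029,15.2)"
```

```text
t 23.27 pos [0.5825 0.0616 0.1571] jaw 15.2 gap 0.0331 tilt [-2.e-03 -7.e-04 -1.e+00] -> shift [ 12.79   5.17 -22.53] turn 0.0 F [-0.9  0.5 -1. ]
```

Request:
{"op": "arm_command", "data": {"commands": [[0, 5.1, -22.5, 0], [0, 5.1, -22.5, 0], [0, 5.1, -22.5, 0], [0, 5.1, -22.5, 0], [0, 5.1, -22.5, 0], [0, 5.1, -22.5, 0], [0, 5.1, -22.5, 0], [0, 5.1, -22.5, 0]]}}

```text
t: 24.28
position: [0.5743, 0.2905, 0.158]
orientation: [0.561, 0.43, 0.561, -0.431]
contact_force: [-0.0, 0.1, -0.8]
finger_gap: 0.0333
```

```bash
python3 -c "
from plan import *
plan(.573,.2925,.029,15.2)
cv2.imwrite('pics/w12.png',eyes.camera('wrist'))"
```

```text
t 24.27 pos [0.5743 0.2905 0.158 ] jaw 15.0 gap 0.0333 tilt [-3.e-04 -3.e-04 -1.e+00] -> shift [12.9  -0.07 -0.23] turn -0.003 F [-0.   0.1 -0.8]
```

View pics/w12.png

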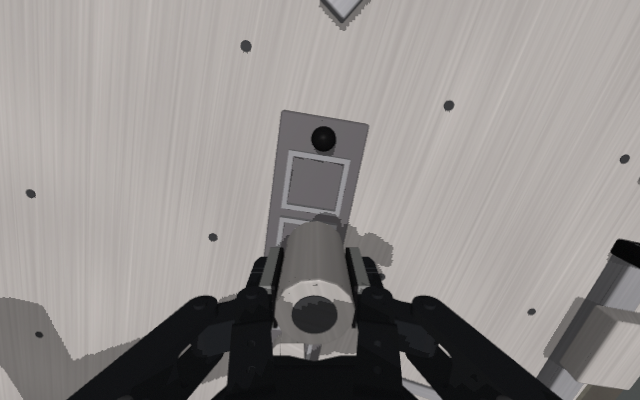

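```bash
python3 -c "
from plan import *
q=unproj(eyes.camera_params('wrist'),[(288,150),(350,161),(340,216),(281,209)],.018); print(q.mean(0)); print(q.round(4))
plan(.573,.2925,.029,15.2)"
```

```text
[0.57369148 0.29345659 0.018     ]
[[0.5399 0.3204 0.018 ]
 [0.6004 0.3256 0.018 ]
 [0.6075 0.268  0.018 ]
 [0.547  0.2598 0.018 ]]
t 24.32 pos [0.5743 0.2908 0.1581] jaw 15.0 gap 0.0328 tilt [-1.e-04 -1.e-04 -1.e+00] -> shift [12.91 -0.08 -0.2 ] turn -0.003 F [ 0.3  0.3 -1.6]
```

Nest 1 confirmed at (0.5737, 0.2935). Lower.

Request:
{"op": "arm_command", "data": {"commands": [[0, -0.1, -0.2, 0], [5, -0.1, -0.2, 0], [9, -0.1, -0.2, 0], [12, -0.1, -0.2, 0], [12.7, -0.1, -0.2, 0], [12.7, -0.1, -0.2, 0]]}}

```text
t: 25.08
position: [0.5726, 0.2939, 0.0314]
orientation: [0.562, 0.43, 0.561, -0.43]
contact_force: [0.9, 0.6, -0.6]
finger_gap: 0.0333
```

Request:
{"op": "arm_command", "data": {"commands": [[0.1, 0, 0, 0], [0.2, 0, 0, 0], [0.2, 0, 0, 0]]}}

```text
t: 25.45
position: [0.5728, 0.2939, 0.0296]
orientation: [0.562, 0.43, 0.561, -0.43]
contact_force: [0.4, -0.6, -0.9]
finger_gap: 0.033
```

Request:
{"op": "arm_command", "data": {"commands": [[0.1, 0, 0, 0], [0.1, 0, 0, 0], [0.1, 0, 0, 0]]}}

```text
t: 25.82
position: [0.5728, 0.294, 0.0289]
orientation: [0.562, 0.43, 0.561, -0.43]
contact_force: [-1.7, 0.4, 5.4]
finger_gap: 0.0334
```

Contact (5.4 N). Release, lift, and check.

Request:
{"op": "arm_command", "data": {"commands": [[0, 0, 0, 0], [0, 0, 0, 0], [0, 0, 0, 0], [-3, 0, 0, 0], [-8, 0, 0, 0], [-13, 0, 0, 0], [-17, 0, 0, 0], [-17, 0, 0, 0]], "jaw": -0.4}}

```text
t: 26.82
position: [0.5755, 0.2951, 0.2032]
orientation: [0.563, 0.433, 0.56, -0.427]
contact_force: [-0.1, 0.3, -1.0]
finger_gap: 0.0595
```

Request:
{"op": "arm_command", "data": {"commands": [[0, -15, 0, 0], [0, -15, 0, 0], [0, -15, 0, 0], [0, -15, 0, 0], [0, -15, 0, 0]]}}

```text
t: 27.45
position: [0.4284, 0.2549, 0.1977]
orientation: [0.562, 0.43, 0.561, -0.43]
contact_force: [0.0, 0.1, -0.1]
finger_gap: 0.0598
```

```bash
python3 -c "
from plan import *
plan(.573,.2925,.029,15.2)
a=eyes.camera('scene');b=eyes.camera('top')
crop(a,330,100,470,225,4.5,'s13.png',.7); crop(b,130,140,330,260,4,'t13.png',.6)"
```

```text
t 27.45 pos [0.4284 0.2549 0.1977] jaw 15.1 gap 0.0598 tilt [ 6.e-04  2.e-04 -1.e+00] -> shift [16.88 14.93  0.14] turn -0.001 F [ 0.   0.1 -0.1]
```

View pics/s13.png

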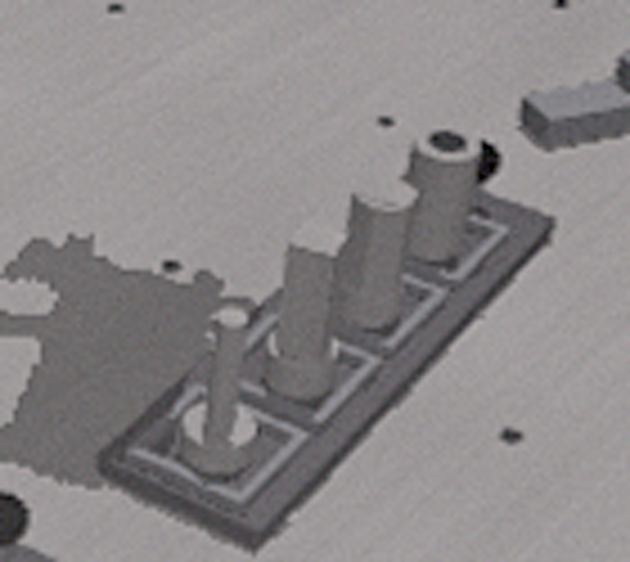

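View pics/t13.png

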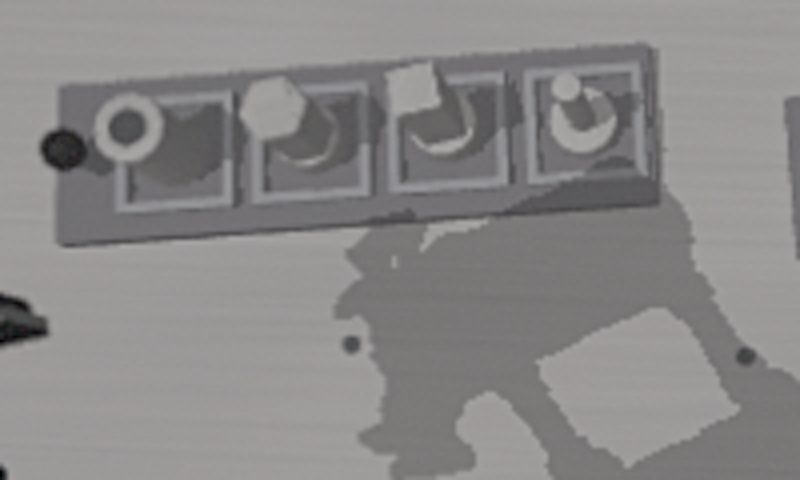

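All four stand upright inside the nests, reading sleeve, hex, square, stub from the knob. One numeric check of their tops before handing in.

```bash
python3 -c "
from plan import *
p=eyes.camera_params('top')
n=dict(sleeve=(.573,.293),hex=(.580,.223),square=(.587,.1535),stub=(.594,.084))
for k,c,z in (('sleeve',(128,127),.072),('hex',(273,107),.08),('square',(413,88),.092),('stub',(567,87),.087)):
    w=unproj(p,[((c[0]+.5)/4-.5+130,(c[1]+.5)/4-.5+140)],z)[0]; print(k,((w[:2]-n[k])*1000).round(1))
print(manip.finish_job())"
```

```text
sleeve [-1.9 -0.8]
hex [ 0.6 -2.2]
square [ 1.2 -0.8]
stub [-2.  -1.1]
the job is handed in; nothing more can be done
None
```

I moved all four adapters to the mounting rack in reverse order and handed the job in at about 27.5 s. Counted from the knob, they now stand sleeve, hex, square, stub; in the storage rack they stood stub, square, hex, sleeve.

- **Placement:** each adapter was lowered until the wrist felt light contact (5–11 N) before I let go. None tipped.
- **Final pictures:** the last scene and top views show each one upright inside its own nest, with the gripper open and clear of them. Measured in the top view, their tops are within about 2.5 mm of the nest centres; the clearance in each nest is 8 mm.
- **Disagreements:** the bar edges fit about 15 mm away from the nest row, so I located the nests from the nests alone. My first rough reading of the hex's angle from the top view was wrong; a closer crop and the wrist view gave about 15°, and that is the angle I gripped at. No check failed.

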